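# Check two test feet with a ball level, along and across

## Robot

A 6-joint arm with a two-finger parallel gripper is mounted at the origin on a cart in front of the work surface, level with it; the furniture and walls round the work are solid. World frame = base frame: x ahead of the robot, y to its left, z up, the work surface at z = 0. Lengths are in m, angles in rad, forces in N, time in s.
With the tool pointing down it reaches from about 0.25 to 0.725 m from the base axis. Payload 4 kg.
Tool frame: the origin (TCP) lies at the very end of the fingers, on their centre line; the grasp point (between the pads) lies 19 mm behind it; y points along the fingers, z is the direction in which the jaws open and shut, and the axes are right-handed (so a half turn about y gives the same grasp; the last joint's range is limited). The gripper opens to 85 mm and grips with 20 to 120 N. Pads are 22 mm wide; open, the fingers measure 114 mm over their backs; the gripper's body (76 mm by 85 mm) begins 54 mm behind the grasp point. The pads swing forward as they close: fully open they stand 13 mm farther back than shut.
Start: joints at [-1.193, 0.241, 0.005, 1.335, 0, 1.571], TCP at [0.184, -0.465, 0.231] pointing down, gripper open.
Joint ranges: [-2.72, 2.72], [-1.05, 1.87], [-1.09, 1.28], [-1.99, 2.15], [-1.42, 1.44], [-3.14, 3.14]. Speed limits (rad/s): [2.79, 2.79, 3.14, 3.14, 3.14, 3.14].

## Interface

Orientations are given as a unit quaternion [x, y, z, w].
In Python, from workcell import bot gives the robot as it stands. The module is installed in compiled form; this text tells all that it offers.
- The arm moves only by the tool move_arm, never from a script. Its argument "increments" is a list of rows, each an object with "grip": the closure, from 0 (fully open) to 1 (shut); "linear": the shift along the tool's x, y, z scaled (see below), a list of three; "twist": the turn about the tool's y scaled (see below). A call has exactly 5 rows; each row shifts and turns the pose as measured when the row begins, along the tool's axes as they then stand; what a row does not reach is not made up. The controller multiplies each number of a shift by 0.2 m and each number of a turn by 2 rad. A row lasts 1/10 s, in which the tool goes at most 50 mm and 8.59 degrees, less where a joint would pass 70% of its speed; a pose out of reach is approached as far as the arm can. A call with a number of a shift or a turn outside -1 to 1 is refused whole. A call with a gripper value outside its range is refused whole. The fingers move at their own pace and stop on an object; the grip force is fixed at half the most. Time passes only in rows, so rows that do not move let the fingers close, or fill a call up. It gives the time, the measured TCP pose, the force and the opening at its end, in the units of the state.
- bot.get_obs(): the state, without advancing time (a new reading comes with each control period).
- bot.camera(name): name is "scene" or "top"; returns (picture, depth): 420x560x3 uint8, blue, green, red; 420x560 float32, m along the optical axis (not along the pixel's ray), 0 where there is no reading.
- bot.camera_params(name): a dict with "camera_matrix" (3x3 intrinsics, pixels), "dist" ([k1, k2, p1, p2, k3] as OpenCV has them; the pictures are not rectified), "rvec" (rotation vector, rad) and "tvec" (3), from world to camera coordinates, as OpenCV has them. Camera axes: x right, y down, z forward; pixel columns grow to the right and rows downward; lengths in m; the calibration is good to about 2 mm. A picture is of the moment at which its call begins. camera_params takes no time and is no camera call.
- bot.job_done(): hands the job in, once; it reports no verdict.
The state is a dict: "clock": time; "joint_pos": joint angles; "joint_vel": joint speeds; "tau": joint torques, N m; "eef_pos": TCP position; "tool_rot": TCP orientation; "ft_force": force on the tool from outside, world axes, zero at the start; "ft_torque": the same for the moment, N m; "grip_width": finger opening in m.
Only numpy, scipy, OpenCV 4.12 (cv2) and the standard library are available. Lean on these libraries where they do the work, as an engineer would, in place of code of your own. Each camera call takes 0.05 s, during which the arm holds its last target. There are 200 camera calls.

## Task

Lift the ball level by the bar over its dish and, resting it there lightly for a moment each time, touch its foot down on the middle of the round test foot, then on the middle of the oblong test foot with the level's bar lying along the oblong. Then lift it well clear, give it a quarter turn in the air (either way round), let the ball settle, and touch it down on the middle of the oblong again with the bar lying across; finish there, still gripping the bar, with the level's foot resting on the test foot. Carry the level upright and smoothly so that the ball stays near the middle of the dish, and lies inside the small scribed ring at each touch and after the turn; do not touch the ball, and leave the other things on the table alone.

Things in the scene. Friction and masses are not known exactly. Their poses are not given: they have to be found in the camera images.
- level: Ball level, 0.3 kg, loose, upright: round aluminium dish, 114 mm outside, on a short stem with a flat round foot of 30 mm diameter. Origin: centre of the foot's underside, z up, x along the bar over the dish. Dish underside 26 mm (stem) to 42 mm (rim), rim top 46 mm above the foot's underside. Looks the same after a half turn.
- level_bar (a point): Middle of the level's straight steel bar, 96 mm above the foot's underside. Bar 124 mm long (level's x), 12 mm wide, 12 mm high (90 to 102 mm above the foot's underside), on 9 mm posts at x = +-53.5 mm. Grip it here from above, across its width (fingers close along y). Same axes as the level.
- dish_centre (a point): Lowest point of the dish's inside, 30 mm above the foot's underside. Round a flat middle of 8 mm diameter the inside is a cone that rises 10 degrees from the horizontal all round, out to 45 mm radius, then a steep rim 8 mm higher. Two rings, 30 and 60 mm in diameter, are scribed in it round this point.
- ball_middle (a point): Centre of the loose steel ball, 20 mm diameter, 33 g, which rolls easily in the dish and starts in its middle; its top is then 50 mm above the level's foot, 40 mm under the bar. It climbs the cone when the level is tipped over 10 degrees or sped up sideways by more than about 1.5 m/s2, and then rolls back and settles.
- round_foot: Round test foot, dark steel, fixed to the table: a post of 50 mm diameter with a wider collar (68 mm) at the bottom, flat top 40 mm above the table. Origin at the centre of its underside, on the table.
- round_foot_top (a point): The middle of the round test foot's flat top, 40 mm above the table.
- oblong_foot: Oblong test foot, dark steel, fixed to the table: a block 80 mm long (its own x axis) and 38 mm wide (y) on a 98x56x10 mm flange, flat top 40 mm above the table. Origin at the centre of its underside, on the table.
- oblong_foot_top (a point): The middle of the oblong test foot's flat top, 40 mm above the table; x axis along its length.
- wax_tin: Bystander: round tin, 71 mm across, 36 mm high; origin under its centre.
- sanding_block: Bystander: cork sanding block, 37x87x24 mm; origin under its centre.
- offcut_1: Bystander: thick grey wooden off-cut, 36x55x36 mm; origin under its centre.
- setup_block_a: Bystander: planed wooden block, 40x100x18 mm; origin under its centre.
- arbor_wrench: Bystander: flat wrench, 48x231x6 mm; origin under its centre.
- combination_square: Bystander: combination square lying flat, 98x230x21 mm; origin under its centre.
Mind the look-alikes: they are no part of the job. Several things have the shape of the level; the one meant has the colours described above.

How it is judged:
By the outcome, as a careful person would: the job done as asked, in the order asked, and still so for the second after the job is handed in, while the arm keeps its last pose, push and grip.
It also fails if it takes over 62 s, if anything falls off the work surface, if the arm or the gripper's body presses on something with over 40 N, if the wrist force passes 120 N, or if a joint passes its speed limit or range.

## Working session

There is one attempt and no reset: what is moved stays moved. The work goes in short steps, Python scripts to look and compute and a tool call to move; the robot and the scene stay as the last step left them, time stands still between calls to the robot, and variables do not carry over. Pictures are saved under pics/ and viewed, about 8 in all and at most 12, crops included, and the job is handed in when it is done.

Besides the shell and the picture viewer there is one more tool, called after "Call:" by a JSON object that holds its "method" and its "body", one argument or row to a line. move_arm: Moves the arm, as the interface text tells. Its arguments: {"type":"object","properties":{"increments":{"type":"array"}},"required":["increments"]}

```bash
mkdir -p pics
cat > h.py <<'E'
import cv2, numpy as np
from workcell import bot
from scipy.spatial.transform import Rotation as R
def snap(n,tag):
    im,d=bot.camera(n); cv2.imwrite(f'pics/{tag}.png',im); np.savez(f'pics/{tag}.npz',im=im,d=d); return im,d
def ray(n,px):
    p=bot.camera_params(n); K=np.array(p['camera_matrix']);D=np.array(p['dist'])
    Rm=cv2.Rodrigues(np.array(p['rvec'],float))[0]; t=np.array(p['tvec'],float).ravel()
    u=cv2.undistortPoints(np.array(px,float).reshape(-1,1,2),K,D).reshape(-1,2)
    v=np.c_[u,np.ones(len(u))]@Rm
    return -Rm.T@t, v
def onplane(n,px,z):
    o,v=ray(n,px); return o+v*((z-o[2])/v[:,2])[:,None]
def cloud(n,d):
    h,w=d.shape; uu,vv=np.meshgrid(np.arange(w),np.arange(h))
    o,v=ray(n,np.c_[uu.ravel(),vv.ravel()]); return (o+v*d.ravel()[:,None]).reshape(h,w,3)
E
python3 - <<'E'
from h import *
o=bot.get_obs(); print({k:np.round(v,3) for k,v in o.items()})
for n in('top','scene'):
    snap(n,n+'0'); o,v=ray(n,[[280,210]]); print(n,o,v)
a=[cv2.imread(f'pics/{n}0.png') for n in('top','scene')]
E
```

```text
{'clock': np.float64(0.0), 'joint_pos': array([-1.193,  0.241,  0.004,  1.335,  0.   ,  1.571]), 'joint_vel': array([-0.001, -0.002,  0.001, -0.001, -0.   ,  0.001]), 'tau': array([ 0.0000e+00, -3.7232e+01,  2.5241e+01,  1.7000e-02,  0.0000e+00,
        0.0000e+00]), 'eef_pos': array([ 0.184, -0.464,  0.23 ]), 'tool_rot': array([-0.133,  0.695, -0.694,  0.133]), 'ft_force': array([-0.45 ,  0.116,  0.418]), 'ft_torque': array([ 0.011, -0.063,  0.016]), 'grip_width': np.float64(0.086)}
top [ 0.4490143  -0.06021347  1.23327286] [[ 0.12129417 -0.00915814 -0.99260102]]
scene [ 0.19632322 -0.9409206   0.47498242] [[ 0.38477358  0.84388994 -0.37399187]]
```

View pics/top0.png

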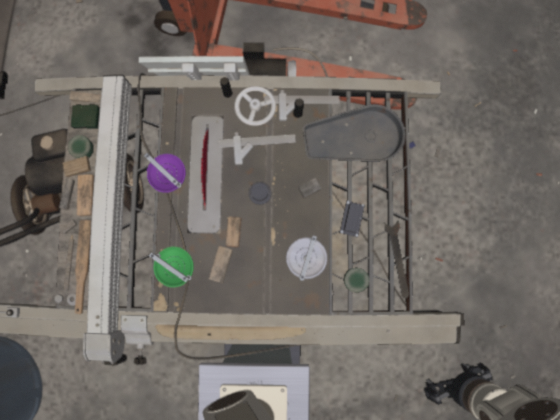

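View pics/scene0.png

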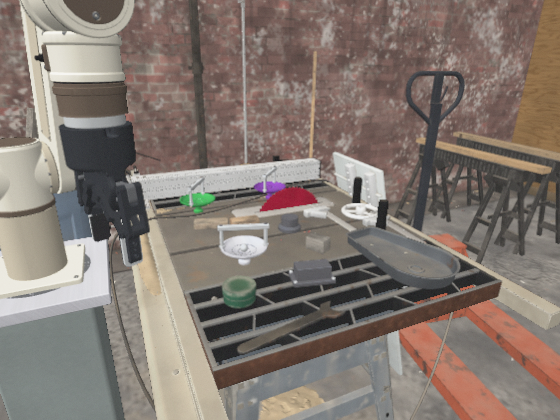

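Top view: three level-shaped things: purple (166,173), green (173,267) and bare aluminium (306,258). The aluminium one fits the description. The round foot is at (260,191), the oblong at (351,218), and the off-cut at (309,186). I'll measure these and confirm with one crop.

Run:
```python
from h import *
z=np.load('pics/top0.npz'); im,d=z['im'],z['d']; P=cloud('top',d)
np.save('pics/P.npy',P)
def sel(c,r,lo,hi,name):
    m=np.zeros(d.shape,np.uint8); cv2.circle(m,c,r,255,-1)
    m=((m>0)&(P[...,2]>lo)&(P[...,2]<hi)&(d>0)); q=P[m]
    if len(q)<4: print(name,'few',len(q)); return
    r=cv2.minAreaRect((q[:,:2]*1000).astype(np.float32)); w=np.linalg.svd(q[:,:2]-q[:,:2].mean(0),full_matrices=False)[2][0]
    print(name,len(q),'mean',q.mean(0).round(4),'med z',np.median(q[:,2]).round(4),'rect',np.round(r[0],1),np.round(r[1],1),round(r[2],1),'axis',np.degrees(np.arctan2(w[1],w[0])).round(1))
sel((306,258),32,.080,.12,'bar'); sel((306,258),32,.036,.075,'rim'); sel((306,258),32,.015,.06,'dish')
sel((260,191),20,.028,.06,'round'); sel((351,218),26,.028,.06,'oblong'); sel((351,218),26,.003,.06,'oblong all')
sel((309,186),16,.02,.06,'offcut')
print(np.round(P[205:232:3,351,2],3))
a=cv2.resize(im[160:300,230:400],None,fx=4,fy=4,interpolation=cv2.INTER_CUBIC)
cv2.imwrite('pics/crop1.png',a)
```

```text
bar 212 mean [ 0.4598 -0.1456  0.1021] med z 0.1023 rect [ 459.8 -145.8] [ 12.4 121.1] 73.1 axis 163.1
rim 696 mean [ 0.4598 -0.1464  0.0418] med z 0.0411 rect [ 460.5 -146.3] [109.2 113.4] 0.8 axis -98.0
dish 1071 mean [ 0.4598 -0.1464  0.0389] med z 0.0378 rect [ 460.5 -146.3] [109.2 113.4] 0.8 axis -102.4
round 240 mean [ 0.6472 -0.0102  0.0399] med z 0.04 rect [647.7 -10.3] [49.6 46. ] 1.0 axis -179.7
oblong 374 mean [ 0.5761 -0.2819  0.0399] med z 0.0404 rect [ 575.4 -282.6] [39.1 80. ] 77.4 axis 166.8
oblong all 675 mean [ 0.5746 -0.2783  0.0266] med z 0.0364 rect [ 578.4 -274.4] [147.6 135.8] 8.0 axis 167.5
offcut 253 mean [ 0.6615 -0.1547  0.0355] med z 0.0361 rect [ 662.8 -155.2] [36.7 56. ] 28.8 axis 120.5
[0.043 0.039 0.038 0.042 0.039 0.04  0.043 0.036 0.043]
```

View pics/crop1.png

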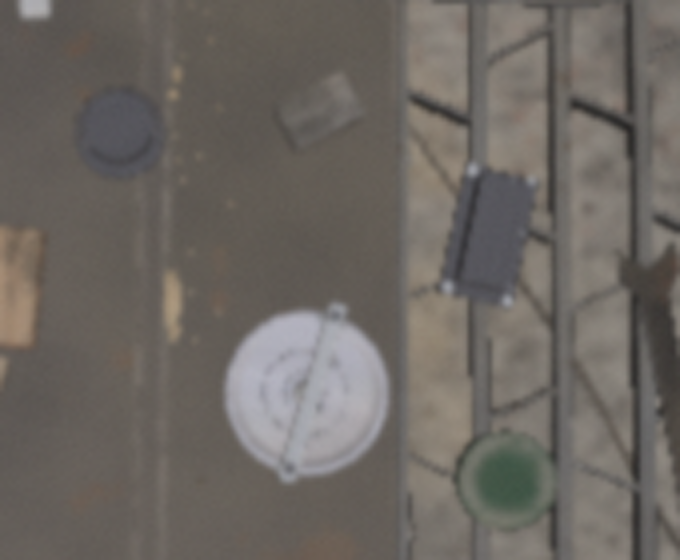

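The crop shows the bare-aluminium level with rings and bar at full-image (306,258), the round foot at (260,193) and the oblong at (352,218). The green tin lies 140 px lower in the crop. The level is confirmed, so I'll plan the approach.

```bash
cat >> h.py <<'E'
def head(r): z=r[:,2]; return np.degrees(np.arctan2(z[1],z[0]))
def state():
    o=bot.get_obs(); r=R.from_quat(o['tool_rot']).as_matrix()
    print('t',round(float(o['clock']),2),'tcp',np.round(o['eef_pos'],4),'zhead',head(r).round(2),'ydir',r[:,1].round(4),'q',np.round(o['joint_pos'],2),'F',np.round(o['ft_force'],1),'T',np.round(o['ft_torque'],2),'w',round(float(o['grip_width']),4))
    return o,r
def plan(goal,zh=None):
    o,r=state(); d=r.T@(np.array(goal)-o['eef_pos']); print('tool shift mm',(d*1000).round(1),'units',(d/.2).round(3))
    if zh is not None:
        a=(zh-head(r)+90)%180-90; a=-a*np.sign(-r[2,1]); print('twist deg',a.round(2),'units total',np.radians(a).round(3)/2)
E
python3 - <<'E'
from h import *
P=np.load('pics/P.npy')
plan([.4600,-.1460,.16],73.0)
for nm,c,rad in(('round',(.6475,-.0102),.12),('obl',(.5758,-.2822),.12),('lvl',(.46,-.146),.12)):
    m=(np.hypot(P[...,0]-c[0],P[...,1]-c[1])<rad)&(P[...,2]>.045); q=P[m]
    print(nm,len(q)); 
    if len(q): print(q[np.argmin(np.hypot(*(q[:,:2]-c).T))],q[np.argmax(q[:,2])])
# colour centres for feet, image-plane check
z=np.load('pics/top0.npz');d=z['d']
m=((P[...,2]>.03)&(P[...,2]<.05)).astype(np.uint8)
for c in((260,191),(351,218)):
    k=np.zeros_like(m);cv2.circle(k,c,26,1,-1); ct=max(cv2.findContours(m*k,0,1)[0],key=cv2.contourArea)
    pts=onplane('top',ct.reshape(-1,2),.04); print(c,cv2.minAreaRect((pts[:,:2]*1000).astype(np.float32)),cv2.minEnclosingCircle((pts[:,:2]*1000).astype(np.float32)))
E
```

```text
t 0.1 tcp [ 0.1842 -0.4642  0.2305] zhead -68.35 ydir [-7.0e-04  1.8e-03 -1.0e+00] q [-1.19  0.24  0.    1.34 -0.    1.57] F [ 0.  -0.1  0.5] T [-0.04 -0.03 -0.01] w 0.0853
tool shift mm [-373.7   70.9 -193.9] units [-1.869  0.354 -0.97 ]
twist deg 38.65 units total 0.337
round 8
[ 0.64529394 -0.01913695  0.04546521] [ 0.65379158 -0.02188939  0.04679201]
obl 7
[ 0.57105308 -0.28522029  0.04636987] [ 0.60852713 -0.29418344  0.04652489]
lvl 1386
[ 0.4586918  -0.14710952  0.10322836] [ 0.4490143  -0.06021347  1.23327286]
(260, 191) ((647.601806640625, -10.281915664672852), (49.4687385559082, 45.986995697021484), 0.9018007516860962) ((647.1715087890625, -10.292319297790527), 25.333436965942383)
(351, 218) ((575.3663330078125, -281.99896240234375), (39.6172981262207, 80.03459167480469), 77.61502838134766) ((575.3993530273438, -281.2449951171875), 42.85258865356445)
```

Call:
{"method": "move_arm", "body": {
  "increments": [
    {"grip": 0,"linear": [-0.1,0,-0.05],"twist": 0},
    {"grip": 0,"linear": [-0.2,0,-0.1],"twist": 0},
    {"grip": 0,"linear": [-0.2,0,-0.1],"twist": 0},
    {"grip": 0,"linear": [-0.2,0,-0.1],"twist": 0},
    {"grip": 0,"linear": [-0.2,0,-0.1],"twist": 0}
  ]
}}

```text
clock: 0.6
eef_pos: [0.3188, -0.3131, 0.2276]
tool_rot: [-0.129, 0.697, -0.694, 0.127]
ft_force: [0.5, -1.0, -0.0]
grip_width: 0.085
```

Run:
```python
from h import *
plan([.4600,-.1460,.16],73.0)
```

```text
t 0.6 tcp [ 0.3188 -0.3131  0.2276] zhead -69.09 ydir [-0.0038  0.0045 -1.    ] q [-0.78  0.14 -0.13  1.31  0.    2.  ] F [ 0.5 -1.  -0. ] T [-0.01 -0.11  0.05] w 0.085
tool shift mm [-191.7   67.8 -105.4] units [-0.958  0.339 -0.527]
twist deg 37.91 units total 0.331
```

Call:
{"method": "move_arm", "body": {
  "increments": [
    {"grip": 0,"linear": [-0.19,0,-0.105],"twist": 0},
    {"grip": 0,"linear": [-0.19,0,-0.105],"twist": 0},
    {"grip": 0,"linear": [-0.19,0,-0.105],"twist": 0},
    {"grip": 0,"linear": [-0.19,0,-0.105],"twist": 0},
    {"grip": 0,"linear": [-0.19,0,-0.105],"twist": 0}
  ]
}}

```text
clock: 1.1
eef_pos: [0.4623, -0.1389, 0.2262]
tool_rot: [-0.13, 0.698, -0.693, 0.126]
ft_force: [-0.1, 0.1, 0.3]
grip_width: 0.0853
```

Call:
{"method": "move_arm", "body": {
  "increments": [
    {"grip": 0,"linear": [0,0,0],"twist": -0.07},
    {"grip": 0,"linear": [0,0,0],"twist": -0.07},
    {"grip": 0,"linear": [0,0,0],"twist": -0.07},
    {"grip": 0,"linear": [0,0,0],"twist": -0.07},
    {"grip": 0,"linear": [0,0,0],"twist": -0.07}
  ]
}}

```text
clock: 1.6
eef_pos: [0.4649, -0.1314, 0.2229]
tool_rot: [-0.373, 0.607, -0.597, 0.369]
ft_force: [0.2, 0.2, -0.9]
grip_width: 0.0853
```

Call:
{"method": "move_arm", "body": {
  "increments": [
    {"grip": 0,"linear": [0,0,0],"twist": -0.07},
    {"grip": 0,"linear": [0,0,0],"twist": -0.07},
    {"grip": 0,"linear": [0,0,0],"twist": -0.07},
    {"grip": 0,"linear": [0,0,0],"twist": -0.07},
    {"grip": 0,"linear": [0,0,0],"twist": -0.07}
  ]
}}

```text
clock: 2.1
eef_pos: [0.463, -0.1306, 0.2202]
tool_rot: [0.563, -0.437, 0.423, -0.561]
ft_force: [0.7, 0.7, -0.4]
grip_width: 0.0853
```

Call:
{"method": "move_arm", "body": {
  "increments": [
    {"grip": 0,"linear": [0,0,0],"twist": -0.07},
    {"grip": 0,"linear": [0,0,0],"twist": -0.07},
    {"grip": 0,"linear": [0,0,0],"twist": -0.07},
    {"grip": 0,"linear": [0,0,0],"twist": -0.07},
    {"grip": 0,"linear": [0,0,0],"twist": -0.07}
  ]
}}

```text
clock: 2.6
eef_pos: [0.4611, -0.13, 0.2176]
tool_rot: [-0.676, 0.21, -0.192, 0.68]
ft_force: [0.7, -0.4, -0.2]
grip_width: 0.0855
```

Run:
```python
from h import *
plan([.4600,-.1460,.13],73.0)
```

```text
t 2.6 tcp [ 0.4611 -0.13    0.2176] zhead 57.0 ydir [-0.0238  0.0117 -0.9996] q [-0.28  0.23 -0.05  1.32  0.    0.3 ] F [ 0.7 -0.4 -0.2] T [-0.04 -0.07 -0.02] w 0.0855
tool shift mm [ 10.1  87.4 -13.7] units [ 0.05   0.437 -0.069]
twist deg -16.0 units total -0.1395
```

The rows sag: about 0.5 mm and 0.06° inward per row. I want to know whether pushing at the reach limit brings the tilt back, so I'll test it empty-handed.

Call:
{"method": "move_arm", "body": {
  "increments": [
    {"grip": 0,"linear": [0.2,-0.02,0],"twist": -0.07},
    {"grip": 0,"linear": [0.2,-0.02,0],"twist": -0.07},
    {"grip": 0,"linear": [0.24,0,0],"twist": 0},
    {"grip": 0,"linear": [0.24,0,0],"twist": 0},
    {"grip": 0,"linear": [0.24,0,0],"twist": 0}
  ]
}}

```text
clock: 3.1
eef_pos: [0.6667, -0.2084, 0.2162]
tool_rot: [-0.696, 0.112, -0.086, 0.704]
ft_force: [1.1, -0.8, 0.9]
grip_width: 0.0851
```

Run:
```python
from h import *
state()
```

```text
t 3.1 tcp [ 0.6667 -0.2084  0.2162] zhead 73.89 ydir [-0.0337  0.0149 -0.9993] q [-0.3   0.71  0.71  1.6   0.   -0.02] F [ 1.1 -0.8  0.9] T [-0.04 -0.1  -0.04] w 0.0851
```

Call:
{"method": "move_arm", "body": {
  "increments": [
    {"grip": 0,"linear": [0.2,0,0],"twist": 0},
    {"grip": 0,"linear": [0.2,0,0],"twist": 0},
    {"grip": 0,"linear": [0.2,0,0],"twist": 0},
    {"grip": 0,"linear": [0.2,0,0],"twist": 0},
    {"grip": 0,"linear": [0.2,0,0],"twist": 0}
  ]
}}

```text
clock: 3.6
eef_pos: [0.781, -0.2401, 0.1643]
tool_rot: [-0.699, 0.095, -0.103, 0.701]
ft_force: [-0.0, -0.2, 0.0]
grip_width: 0.0853
```

Run:
```python
from h import *
state()
```

```text
t 3.6 tcp [ 0.781  -0.2401  0.1643] zhead 73.87 ydir [ 1.220e-02  8.000e-04 -9.999e-01] q [-0.3   1.06  1.27  1.77  0.   -0.02] F [-0.  -0.2  0. ] T [-0.03  0.07  0.03] w 0.0853
```

Run:
```python
from h import *
plan([.4600,-.1460,.15],73.0)
```

```text
t 3.6 tcp [ 0.781  -0.2401  0.1643] zhead 73.87 ydir [ 1.220e-02  8.000e-04 -9.999e-01] q [-0.3   1.06  1.27  1.77  0.   -0.02] F [-0.  -0.2  0. ] T [-0.03  0.07  0.03] w 0.0853
tool shift mm [-334.7   10.4    1.1] units [-1.674  0.052  0.006]
twist deg 0.87 units total 0.0075
```

Call:
{"method": "move_arm", "body": {
  "increments": [
    {"grip": 0,"linear": [-0.24,0,0],"twist": 0.0075},
    {"grip": 0,"linear": [-0.24,0,0],"twist": 0},
    {"grip": 0,"linear": [-0.24,0,0],"twist": 0},
    {"grip": 0,"linear": [-0.24,0,0],"twist": 0},
    {"grip": 0,"linear": [-0.24,0,0],"twist": 0}
  ]
}}

```text
clock: 4.1
eef_pos: [0.5942, -0.1845, 0.1404]
tool_rot: [-0.697, 0.107, -0.097, 0.702]
ft_force: [0.4, 0.4, -0.2]
grip_width: 0.0855
```

Run:
```python
from h import *
plan([.4600,-.1460,.12],73.0)
```

```text
t 4.1 tcp [ 0.5942 -0.1845  0.1404] zhead 73.43 ydir [-0.0129  0.0086 -0.9999] q [-0.3   0.54  0.22  1.26  0.   -0.01] F [ 0.4  0.4 -0.2] T [ 0.01 -0.   -0.02] w 0.0855
tool shift mm [-139.3   22.4   -1.5] units [-0.697  0.112 -0.007]
twist deg 0.43 units total 0.0035
```

Call:
{"method": "move_arm", "body": {
  "increments": [
    {"grip": 0,"linear": [-0.22,0.02,0],"twist": 0.0035},
    {"grip": 0,"linear": [-0.22,0.02,0],"twist": 0},
    {"grip": 0,"linear": [-0.16,0.02,0],"twist": 0},
    {"grip": 0,"linear": [-0.06,0.02,0],"twist": 0},
    {"grip": 0,"linear": [0,0,0],"twist": 0}
  ]
}}

```text
clock: 4.6
eef_pos: [0.4518, -0.1413, 0.1232]
tool_rot: [-0.696, 0.114, -0.096, 0.702]
ft_force: [0.6, 0.3, -0.1]
grip_width: 0.0855
```

Run:
```python
from h import *
plan([.4600,-.1460,.078],73.0)
im,d=snap('scene','scene1'); cv2.imwrite('pics/s1.png',cv2.resize(im[150:310,170:340],None,fx=3.5,fy=3.5))
```

```text
t 4.6 tcp [ 0.4518 -0.1413  0.1232] zhead 72.99 ydir [-0.0239  0.012  -0.9996] q [-0.31  0.29 -0.23  1.08  0.   -0.01] F [ 0.6  0.3 -0.1] T [-0.01  0.02  0.06] w 0.0855
tool shift mm [10.4 44.9 -2.3] units [ 0.052  0.224 -0.012]
twist deg -0.01 units total -0.0
```

View pics/s1.png

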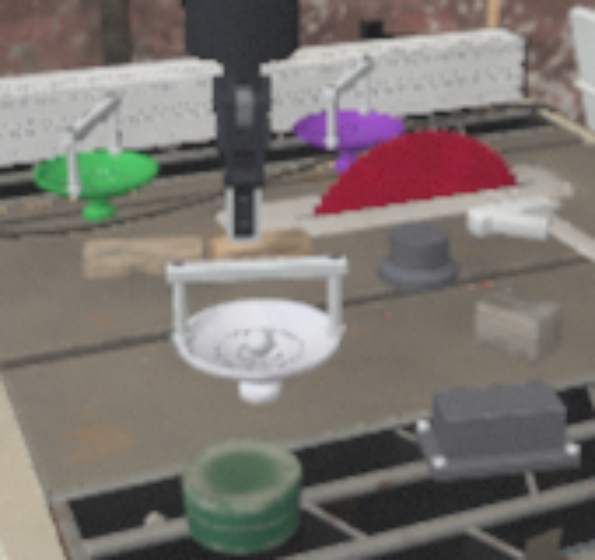

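The scene crop (picture 4) shows the open fingers at about (243,230), above the bar and about 10 mm left of its middle. The ball is central in the dish at (262,340). Descending and gripping.

Call:
{"method": "move_arm", "body": {
  "increments": [
    {"grip": 0,"linear": [0.03,0.05,-0.006],"twist": 0},
    {"grip": 0,"linear": [0.022,0.08,-0.006],"twist": 0},
    {"grip": 0,"linear": [0,0.06,0],"twist": 0},
    {"grip": 0,"linear": [0,0.02,0],"twist": 0},
    {"grip": 0.4,"linear": [0,0,0],"twist": 0}
  ]
}}

```text
clock: 5.15
eef_pos: [0.47, -0.1496, 0.0783]
tool_rot: [-0.697, 0.111, -0.098, 0.702]
ft_force: [-0.0, -0.1, 0.8]
grip_width: 0.0735
```

Run:
```python
from h import *
plan([.4600,-.1460,.078],73.0)
```

```text
t 5.15 tcp [ 0.47   -0.1496  0.0783] zhead 73.0 ydir [-0.0163  0.0094 -0.9998] q [-0.31  0.36 -0.25  0.98  0.   -0.01] F [-0.  -0.1  0.8] T [-0.02  0.01 -0.02] w 0.0735
tool shift mm [-10.6   0.5   0.5] units [-0.053  0.002  0.003]
twist deg -0.0 units total -0.0
```

Call:
{"method": "move_arm", "body": {
  "increments": [
    {"grip": 0.4,"linear": [-0.03,0,0.0],"twist": 0},
    {"grip": 0.5,"linear": [-0.025,0,0],"twist": 0},
    {"grip": 0.6,"linear": [0,0,0],"twist": 0},
    {"grip": 0.7,"linear": [0,0,0],"twist": 0},
    {"grip": 0.7,"linear": [0,0,0],"twist": 0}
  ]
}}

```text
clock: 5.65
eef_pos: [0.4604, -0.1467, 0.0795]
tool_rot: [-0.697, 0.11, -0.099, 0.702]
ft_force: [0.2, 0.1, -1.1]
grip_width: 0.0257
```

Run:
```python
from h import *
plan([.4600,-.1460,.078],73.0)
```

```text
t 5.65 tcp [ 0.4604 -0.1467  0.0795] zhead 73.01 ydir [-0.014   0.0087 -0.9999] q [-0.31  0.34 -0.28  0.97  0.   -0.01] F [ 0.2  0.1 -1.1] T [ 0.01 -0.08  0.01] w 0.0257
tool shift mm [-0.6  1.5  0.5] units [-0.003  0.008  0.003]
twist deg 0.01 units total 0.0
```

Call:
{"method": "move_arm", "body": {
  "increments": [
    {"grip": 0.8,"linear": [0,0.006,0],"twist": 0},
    {"grip": 1,"linear": [0,0,0],"twist": 0},
    {"grip": 1,"linear": [0,0,0],"twist": 0},
    {"grip": 1,"linear": [0,0,0],"twist": 0},
    {"grip": 1,"linear": [0,0,0],"twist": 0}
  ]
}}

```text
clock: 6.15
eef_pos: [0.4609, -0.1467, 0.0788]
tool_rot: [-0.697, 0.109, -0.1, 0.702]
ft_force: [0.9, 0.5, 0.5]
grip_width: 0.0105
```

Run:
```python
from h import *
plan([.4600,-.1460,.078],73.0)
im,d=snap('scene','scene2'); cv2.imwrite('pics/s2.png',cv2.resize(im[150:310,170:340],None,fx=3.5,fy=3.5))
state()
```

```text
t 6.15 tcp [ 0.4609 -0.1467  0.0788] zhead 73.02 ydir [-0.0125  0.0084 -0.9999] q [-0.31  0.34 -0.28  0.96  0.   -0.01] F [0.9 0.5 0.5] T [ 0.01  0.03 -0.05] w 0.0105
tool shift mm [-1.1  0.8  0.4] units [-0.005  0.004  0.002]
twist deg 0.02 units total 0.0
t 6.2 tcp [ 0.461  -0.1467  0.0788] zhead 73.02 ydir [-0.0124  0.0084 -0.9999] q [-0.31  0.34 -0.28  0.96  0.   -0.01] F [-0.3  0.4 -0.4] T [0.05 0.03 0.01] w 0.0108
```

View pics/s2.png

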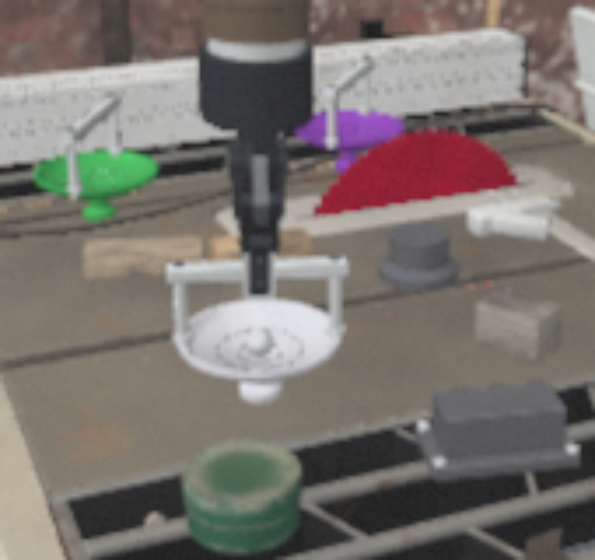

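Picture 5 shows the pads on the bar's middle at (259,270), the ball centred and the level still upright. Lifting it.

Call:
{"method": "move_arm", "body": {
  "increments": [
    {"grip": 1,"linear": [0,-0.03,0],"twist": 0},
    {"grip": 1,"linear": [0,-0.08,0],"twist": 0},
    {"grip": 1,"linear": [0,-0.11,0],"twist": 0},
    {"grip": 1,"linear": [0,-0.11,0],"twist": 0},
    {"grip": 1,"linear": [0,-0.06,0],"twist": 0}
  ]
}}

```text
clock: 6.7
eef_pos: [0.4575, -0.1461, 0.1556]
tool_rot: [-0.696, 0.114, -0.095, 0.702]
ft_force: [0.6, 0.0, -3.8]
grip_width: 0.0105
```

Run:
```python
from h import *
plan([.6482,-.0108,.155],90)
```

```text
t 6.7 tcp [ 0.4575 -0.1461  0.1556] zhead 73.0 ydir [-0.0251  0.0121 -0.9996] q [-0.31  0.27 -0.16  1.17  0.   -0.02] F [ 0.6  0.  -3.8] T [-0.06 -0.16  0.02] w 0.0105
tool shift mm [142.8  -2.5 185.2] units [ 0.714 -0.013  0.926]
twist deg -17.0 units total -0.1485
```

Call:
{"method": "move_arm", "body": {
  "increments": [
    {"grip": 1,"linear": [0.018,-0.004,0.024],"twist": 0},
    {"grip": 1,"linear": [0.043,-0.004,0.055],"twist": 0},
    {"grip": 1,"linear": [0.067,-0.004,0.087],"twist": 0},
    {"grip": 1,"linear": [0.092,-0.004,0.119],"twist": 0},
    {"grip": 1,"linear": [0.1,-0.004,0.13],"twist": 0}
  ]
}}

```text
clock: 7.2
eef_pos: [0.5441, -0.084, 0.1569]
tool_rot: [-0.696, 0.117, -0.096, 0.702]
ft_force: [0.4, 0.2, -3.7]
grip_width: 0.0108
```

Run:
```python
from h import *
plan([.6482,-.0108,.155],73)
```

```text
t 7.2 tcp [ 0.5441 -0.084   0.1569] zhead 72.67 ydir [-0.0285  0.0123 -0.9995] q [-0.16  0.4   0.04  1.24  0.01  0.14] F [ 0.4  0.2 -3.7] T [-0.06 -0.06 -0.02] w 0.0108
tool shift mm [ 7.760e+01 -1.000e-01  1.009e+02] units [ 0.388 -0.001  0.504]
twist deg -0.33 units total -0.003
```

Call:
{"method": "move_arm", "body": {
  "increments": [
    {"grip": 1,"linear": [0.098,-0.002,0.127],"twist": 0},
    {"grip": 1,"linear": [0.088,-0.002,0.115],"twist": 0},
    {"grip": 1,"linear": [0.07,-0.002,0.092],"twist": 0},
    {"grip": 1,"linear": [0.05,-0.002,0.065],"twist": 0},
    {"grip": 1,"linear": [0.028,-0.002,0.036],"twist": 0}
  ]
}}

```text
clock: 7.7
eef_pos: [0.6395, -0.01, 0.1474]
tool_rot: [-0.696, 0.118, -0.09, 0.702]
ft_force: [0.0, -1.1, -2.7]
grip_width: 0.0109
```

Run:
```python
from h import *
plan([.6482,-.0108,.135],73)
```

```text
t 7.7 tcp [ 0.6395 -0.01    0.1474] zhead 73.03 ydir [-0.038   0.0149 -0.9992] q [-0.02  0.59  0.32  1.34  0.01  0.27] F [ 0.  -1.1 -2.7] T [-0.08 -0.03 -0.01] w 0.0109
tool shift mm [ 9.1 12.1  1.7] units [0.045 0.06  0.009]
twist deg 0.03 units total 0.0
```

Call:
{"method": "move_arm", "body": {
  "increments": [
    {"grip": 1,"linear": [0.015,0,0.003],"twist": 0},
    {"grip": 1,"linear": [0.018,0.015,0.003],"twist": 0},
    {"grip": 1,"linear": [0.012,0.02,0.002],"twist": 0},
    {"grip": 1,"linear": [0.005,0.02,0],"twist": 0},
    {"grip": 1,"linear": [0,0,0],"twist": 0}
  ]
}}

```text
clock: 8.2
eef_pos: [0.648, -0.011, 0.1313]
tool_rot: [-0.696, 0.121, -0.088, 0.702]
ft_force: [-0.3, 0.5, -2.9]
grip_width: 0.0109
```

```bash
cat >> h.py <<'E'
Y0=np.array([-.0125,.0084]); TO=np.array([.0010,-.0007])
def foot(c,z,zh):
    o,r=state(); dy=r[:2,1]-Y0; rot=np.radians(head(r)-73.0)
    off=R.from_euler('z',rot).apply([*TO,0])[:2]
    g=np.array([*(np.array(c)+off-.079*dy),.0788+z])
    e=r.T@(g-o['eef_pos']); print('tilt deg',np.degrees(dy).round(2),'need mm',(e*1000).round(1),'units',(e/.2).round(4),'zh err',((zh-head(r)+90)%180-90).round(2))
ROUND=(.6475,-.0102); OBL=(.5757,-.2820)
E
python3 - <<'E'
from h import *
foot(ROUND,.04,73)
E
```

```text
t 8.2 tcp [ 0.648  -0.011   0.1313] zhead 73.03 ydir [-0.0446  0.0146 -0.9989] q [-0.02  0.63  0.34  1.32  0.01  0.27] F [-0.3  0.5 -2.9] T [-0.02 -0.08 -0.01] w 0.0109
tilt deg [-1.84  0.35] need mm [ 3.6 12.4  0.5] units [0.0179 0.0618 0.0023] zh err -0.03
```

Call:
{"method": "move_arm", "body": {
  "increments": [
    {"grip": 1,"linear": [0.01,0.015,0.002],"twist": 0},
    {"grip": 1,"linear": [0.01,0.02,0],"twist": 0},
    {"grip": 1,"linear": [0.005,0.012,0],"twist": 0},
    {"grip": 1,"linear": [0,0.003,0],"twist": 0},
    {"grip": 1,"linear": [0,0,0],"twist": 0}
  ]
}}

```text
clock: 8.7
eef_pos: [0.6522, -0.0135, 0.121]
tool_rot: [-0.696, 0.121, -0.089, 0.702]
ft_force: [-0.8, -0.2, -2.2]
grip_width: 0.0109
```

Run:
```python
from h import *
foot(ROUND,.04,73)
```

```text
t 8.7 tcp [ 0.6522 -0.0135  0.121 ] zhead 72.91 ydir [-0.0441  0.0145 -0.9989] q [-0.03  0.64  0.33  1.31  0.01  0.27] F [-0.8 -0.2 -2.2] T [-0.04 -0.09 -0.01] w 0.0109
tilt deg [-1.81  0.35] need mm [-1.7  2.3  1.6] units [-0.0085  0.0114  0.0081] zh err 0.09
```

Call:
{"method": "move_arm", "body": {
  "increments": [
    {"grip": 1,"linear": [-0.006,0.002,0.006],"twist": 0},
    {"grip": 1,"linear": [-0.003,0.004,0.003],"twist": 0},
    {"grip": 1,"linear": [0,0.004,0],"twist": 0},
    {"grip": 1,"linear": [0,0.004,0],"twist": 0},
    {"grip": 1,"linear": [0,0.003,0],"twist": 0}
  ]
}}

```text
clock: 9.2
eef_pos: [0.6513, -0.0107, 0.1192]
tool_rot: [-0.696, 0.12, -0.089, 0.702]
ft_force: [-1.5, -0.1, 0.7]
grip_width: 0.0106
```

Run:
```python
from h import *
foot(ROUND,.04,73)
im,d=snap('scene','scene3'); cv2.imwrite('pics/s3.png',cv2.resize(im[130:290,210:380],None,fx=3.5,fy=3.5))
foot(ROUND,.04,73)
```

```text
t 9.2 tcp [ 0.6513 -0.0107  0.1192] zhead 72.93 ydir [-0.0419  0.0143 -0.999 ] q [-0.02  0.64  0.32  1.3   0.01  0.27] F [-1.5 -0.1  0.7] T [-0.07  0.22  0.05] w 0.0106
tilt deg [-1.69  0.34] need mm [-0.2  0.4 -0.8] units [-0.0012  0.0018 -0.004 ] zh err 0.07
t 9.25 tcp [ 0.6513 -0.0107  0.1191] zhead 72.93 ydir [-0.042   0.0144 -0.999 ] q [-0.02  0.64  0.32  1.3   0.01  0.27] F [-0.2  0.2  0.3] T [-0.05  0.21 -0.  ] w 0.0111
tilt deg [-1.69  0.34] need mm [-0.2  0.3 -0.8] units [-0.0009  0.0016 -0.004 ] zh err 0.07
```

View pics/s3.png

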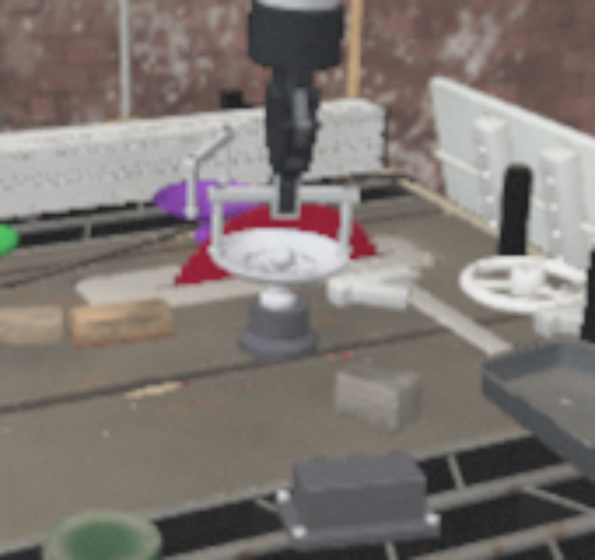

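Picture 6: the foot is on the round post's middle at (278,298), with the ball centred at (285,262). The force change confirms light contact. I'll hold it for a moment.

Call:
{"method": "move_arm", "body": {
  "increments": [
    {"grip": 1,"linear": [0,0.003,-0.002],"twist": 0},
    {"grip": 1,"linear": [0,0.003,-0.002],"twist": 0},
    {"grip": 1,"linear": [0,0.002,0],"twist": 0},
    {"grip": 1,"linear": [0,0.002,0],"twist": 0},
    {"grip": 1,"linear": [0,0.002,0],"twist": 0}
  ]
}}

```text
clock: 9.75
eef_pos: [0.6513, -0.011, 0.1191]
tool_rot: [-0.696, 0.119, -0.09, 0.702]
ft_force: [-2.0, 0.2, 3.0]
grip_width: 0.0107
```

Run:
```python
from h import *
foot(ROUND,.04,73)
for i in range(6): bot.camera('top')
im,d=snap('top','top3')
foot(ROUND,.04,73)
P=cloud('top',d); m=(np.hypot(P[...,0]-.6475,P[...,1]+.0102)<.065)&(P[...,2]>.074)&(P[...,2]<.092); q=P[m]; print(len(q),np.round(cv2.minAreaRect((q[:,:2]*1000).astype(np.float32))[0],1))
# local plane of the rim
A=np.c_[q[:,:2],np.ones(len(q))]
```

```text
t 9.75 tcp [ 0.6513 -0.011   0.1191] zhead 72.94 ydir [-0.0394  0.0155 -0.9991] q [-0.02  0.64  0.32  1.29  0.01  0.27] F [-2.   0.2  3. ] T [ 0.12  0.49 -0.01] w 0.0107
tilt deg [-1.54  0.41] need mm [-0.5  0.3 -0.7] units [-0.0026  0.0016 -0.0034] zh err 0.06
t 10.1 tcp [ 0.6514 -0.0109  0.1191] zhead 72.95 ydir [-0.0393  0.0155 -0.9991] q [-0.02  0.64  0.32  1.29  0.01  0.27] F [-2.   0.6  5.7] T [0.14 0.51 0.01] w 0.0106
tilt deg [-1.54  0.41] need mm [-0.6  0.3 -0.7] units [-0.0029  0.0015 -0.0037] zh err 0.05
6 [653.9 -62.4]
```

Call:
{"method": "move_arm", "body": {
  "increments": [
    {"grip": 1,"linear": [0,-0.02,0],"twist": 0},
    {"grip": 1,"linear": [0,-0.06,0],"twist": 0},
    {"grip": 1,"linear": [0,-0.09,0],"twist": 0},
    {"grip": 1,"linear": [0,-0.08,0],"twist": 0},
    {"grip": 1,"linear": [0,-0.04,0],"twist": 0}
  ]
}}

```text
clock: 10.6
eef_pos: [0.6522, -0.0125, 0.1738]
tool_rot: [-0.697, 0.123, -0.087, 0.702]
ft_force: [0.7, 0.3, -3.7]
grip_width: 0.0112
```

Run:
```python
from h import *
foot(OBL,.09,77.4)
```

```text
t 10.6 tcp [ 0.6522 -0.0125  0.1738] zhead 72.93 ydir [-0.0483  0.0143 -0.9987] q [-0.03  0.62  0.43  1.43  0.01  0.27] F [ 0.7  0.3 -3.7] T [-0.01 -0.12 -0.02] w 0.0112
tilt deg [-2.05  0.34] need mm [  10.2    4.7 -280.1] units [ 0.051   0.0233 -1.4003] zh err 4.47
```

Call:
{"method": "move_arm", "body": {
  "increments": [
    {"grip": 1,"linear": [0,0,-0.03],"twist": 0},
    {"grip": 1,"linear": [0.003,0,-0.07],"twist": -0.004},
    {"grip": 1,"linear": [0.006,0,-0.11],"twist": -0.006},
    {"grip": 1,"linear": [0.006,0,-0.15],"twist": -0.008},
    {"grip": 1,"linear": [0.006,0,-0.17],"twist": -0.008}
  ]
}}

```text
clock: 11.1
eef_pos: [0.6264, -0.1169, 0.1712]
tool_rot: [-0.699, 0.101, -0.065, 0.705]
ft_force: [-0.2, -0.3, -3.2]
grip_width: 0.0106
```

Run:
```python
from h import *
foot(OBL,.09,77.4)
```

```text
t 11.1 tcp [ 0.6264 -0.1169  0.1712] zhead 76.51 ydir [-0.0501  0.0144 -0.9986] q [-0.19  0.59  0.37  1.41  0.    0.05] F [-0.2 -0.3 -3.2] T [-0.09 -0.07 -0.05] w 0.0106
tilt deg [-2.15  0.35] need mm [  -6.5    2.3 -172.5] units [-0.0323  0.0116 -0.8624] zh err 0.89
```

Call:
{"method": "move_arm", "body": {
  "increments": [
    {"grip": 1,"linear": [-0.006,0,-0.17],"twist": -0.004},
    {"grip": 1,"linear": [-0.006,0,-0.17],"twist": -0.002},
    {"grip": 1,"linear": [-0.006,0,-0.15],"twist": 0},
    {"grip": 1,"linear": [-0.006,0,-0.12],"twist": 0},
    {"grip": 1,"linear": [-0.006,0,-0.09],"twist": 0}
  ]
}}

```text
clock: 11.6
eef_pos: [0.5801, -0.2644, 0.1653]
tool_rot: [-0.699, 0.102, -0.058, 0.705]
ft_force: [0.4, 0.4, -3.9]
grip_width: 0.0108
```

Run:
```python
from h import *
foot(OBL,.07,77.4)
```

```text
t 11.6 tcp [ 0.5801 -0.2644  0.1653] zhead 76.96 ydir [-0.0605  0.0147 -0.9981] q [-0.42  0.6   0.38  1.41 -0.01 -0.19] F [ 0.4  0.4 -3.9] T [ 0.   -0.07  0.02] w 0.0108
tilt deg [-2.75  0.36] need mm [  5.7  16.1 -18.1] units [ 0.0284  0.0807 -0.0906] zh err 0.44
```

Call:
{"method": "move_arm", "body": {
  "increments": [
    {"grip": 1,"linear": [0.008,0.015,-0.05],"twist": -0.003},
    {"grip": 1,"linear": [0.008,0.04,-0.025],"twist": -0.001},
    {"grip": 1,"linear": [0.006,0.05,-0.006],"twist": 0},
    {"grip": 1,"linear": [0.004,0.05,0],"twist": 0},
    {"grip": 1,"linear": [0,0.03,0],"twist": 0}
  ]
}}

```text
clock: 12.1
eef_pos: [0.576, -0.2846, 0.1223]
tool_rot: [-0.699, 0.102, -0.055, 0.706]
ft_force: [0.3, 1.0, -3.4]
grip_width: 0.0112
```

Run:
```python
from h import *
foot(OBL,.04,77.4)
```

```text
t 12.1 tcp [ 0.576  -0.2846  0.1223] zhead 77.21 ydir [-0.0643  0.0168 -0.9978] q [-0.45  0.64  0.33  1.33 -0.01 -0.23] F [ 0.3  1.  -3.4] T [-0.06 -0.1  -0.02] w 0.0112
tilt deg [-2.97  0.48] need mm [4.7 3.2 2.4] units [0.0235 0.0159 0.0118] zh err 0.19
```

Call:
{"method": "move_arm", "body": {
  "increments": [
    {"grip": 1,"linear": [0.012,-0.002,0.006],"twist": -0.001},
    {"grip": 1,"linear": [0.012,0.001,0.006],"twist": -0.001},
    {"grip": 1,"linear": [0.003,0.003,0.002],"twist": 0},
    {"grip": 1,"linear": [0,0.003,0],"twist": 0},
    {"grip": 1,"linear": [0,0.003,0],"twist": 0}
  ]
}}

```text
clock: 12.6
eef_pos: [0.5828, -0.2797, 0.1194]
tool_rot: [-0.699, 0.099, -0.051, 0.706]
ft_force: [-1.3, -0.1, -2.0]
grip_width: 0.0105
```

Run:
```python
from h import *
foot(OBL,.04,77.4)
```

```text
t 12.6 tcp [ 0.5828 -0.2797  0.1194] zhead 77.74 ydir [-0.0664  0.017  -0.9976] q [-0.44  0.65  0.34  1.33 -0.01 -0.23] F [-1.3 -0.1 -2. ] T [-0.13  0.14  0.02] w 0.0105
tilt deg [-3.09  0.49] need mm [-1.   0.7 -3.9] units [-0.0049  0.0035 -0.0193] zh err -0.34
```

Call:
{"method": "move_arm", "body": {
  "increments": [
    {"grip": 1,"linear": [-0.004,-0.01,-0.008],"twist": 0.002},
    {"grip": 1,"linear": [0,-0.002,-0.007],"twist": 0},
    {"grip": 1,"linear": [0,0.003,-0.002],"twist": 0},
    {"grip": 1,"linear": [0,0.005,0],"twist": 0},
    {"grip": 1,"linear": [0,0.004,0],"twist": 0}
  ]
}}

```text
clock: 13.1
eef_pos: [0.5819, -0.2834, 0.1205]
tool_rot: [-0.699, 0.1, -0.054, 0.706]
ft_force: [0.3, -0.7, -3.0]
grip_width: 0.011
```

Run:
```python
from h import *
foot(OBL,.04,77.4)
```

```text
t 13.1 tcp [ 0.5819 -0.2834  0.1205] zhead 77.47 ydir [-0.0637  0.0167 -0.9978] q [-0.45  0.65  0.34  1.33 -0.01 -0.23] F [ 0.3 -0.7 -3. ] T [-0.   -0.09 -0.02] w 0.011
tilt deg [-2.93  0.48] need mm [-1.   1.8 -0.1] units [-0.0052  0.0088 -0.0006] zh err -0.07
```

Call:
{"method": "move_arm", "body": {
  "increments": [
    {"grip": 1,"linear": [-0.003,0.005,0],"twist": 0},
    {"grip": 1,"linear": [0,0.005,0],"twist": 0},
    {"grip": 1,"linear": [0,0.004,0],"twist": 0},
    {"grip": 1,"linear": [0,0.004,0],"twist": 0},
    {"grip": 1,"linear": [0,0.004,0],"twist": 0}
  ]
}}

```text
clock: 13.6
eef_pos: [0.5816, -0.2835, 0.1192]
tool_rot: [-0.7, 0.099, -0.055, 0.706]
ft_force: [-2.0, 0.5, 4.8]
grip_width: 0.0109
```

Run:
```python
from h import *
foot(OBL,.04,77.4)
for i in range(5): bot.camera('top')
im,d=snap('scene','scene4'); cv2.imwrite('pics/s4.png',cv2.resize(im[170:330,210:380],None,fx=3.5,fy=3.5))
foot(OBL,.04,77.4)
```

```text
t 13.6 tcp [ 0.5816 -0.2835  0.1192] zhead 77.47 ydir [-0.0604  0.0153 -0.9981] q [-0.45  0.64  0.34  1.32 -0.01 -0.23] F [-2.   0.5  4.8] T [0.2  0.43 0.05] w 0.0109
tilt deg [-2.74  0.39] need mm [-1.1  0.5  0.1] units [-0.0056  0.0026  0.0003] zh err -0.07
t 13.9 tcp [ 0.5817 -0.2835  0.1193] zhead 77.47 ydir [-0.0603  0.0152 -0.9981] q [-0.45  0.64  0.34  1.32 -0.01 -0.23] F [-2.   1.7  5.7] T [0.29 0.5  0.03] w 0.0108
tilt deg [-2.74  0.39] need mm [-1.2  0.5  0.1] units [-0.0061  0.0027  0.0006] zh err -0.07
```

View pics/s4.png

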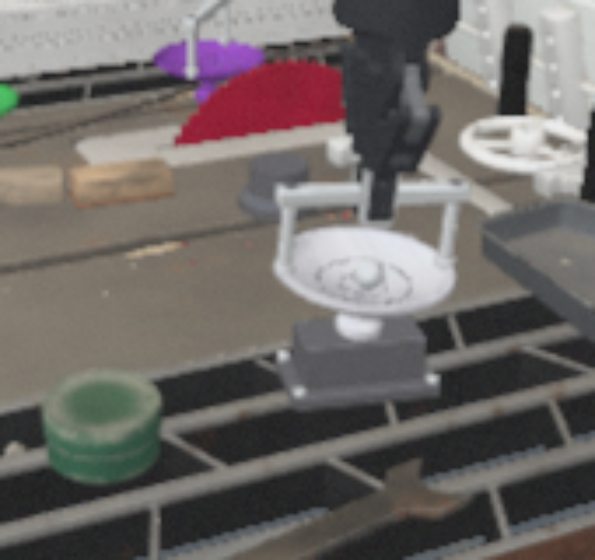

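Picture 7: the foot is on the oblong's middle at (360,325), the bar lies along it, and the ball at (368,272) is inside the small ring. I'll keep resting lightly, since contact rows also win back some tilt.

Call:
{"method": "move_arm", "body": {
  "increments": [
    {"grip": 1,"linear": [0,0.004,0],"twist": 0},
    {"grip": 1,"linear": [0,0.004,0],"twist": 0},
    {"grip": 1,"linear": [0,0.004,0],"twist": 0},
    {"grip": 1,"linear": [0,0.004,0],"twist": 0},
    {"grip": 1,"linear": [0,0.004,0],"twist": 0}
  ]
}}

```text
clock: 14.4
eef_pos: [0.5816, -0.2835, 0.1192]
tool_rot: [-0.7, 0.098, -0.056, 0.705]
ft_force: [-2.5, 1.4, 6.3]
grip_width: 0.0106
```

Call:
{"method": "move_arm", "body": {
  "increments": [
    {"grip": 1,"linear": [0,0.004,0],"twist": 0},
    {"grip": 1,"linear": [0,0.004,0],"twist": 0},
    {"grip": 1,"linear": [0,0.004,0],"twist": 0},
    {"grip": 1,"linear": [0,0.004,0],"twist": 0},
    {"grip": 1,"linear": [0,0.004,0],"twist": 0}
  ]
}}

```text
clock: 14.9
eef_pos: [0.5814, -0.2834, 0.1192]
tool_rot: [-0.7, 0.097, -0.057, 0.705]
ft_force: [-3.6, 1.1, 6.1]
grip_width: 0.0111
```

Run:
```python
from h import *
foot(OBL,.04,77.4)
```

```text
t 14.9 tcp [ 0.5814 -0.2834  0.1192] zhead 77.49 ydir [-0.0553  0.0126 -0.9984] q [-0.45  0.64  0.33  1.31 -0.01 -0.23] F [-3.6  1.1  6.1] T [ 0.36  0.58 -0.02] w 0.0111
tilt deg [-2.45  0.24] need mm [-1.4  0.5  0.2] units [-0.0068  0.0023  0.0009] zh err -0.09
```

Call:
{"method": "move_arm", "body": {
  "increments": [
    {"grip": 1,"linear": [0,0.005,0],"twist": 0},
    {"grip": 1,"linear": [0,0.005,0],"twist": 0},
    {"grip": 1,"linear": [0,0.005,0],"twist": 0},
    {"grip": 1,"linear": [0,0.005,0],"twist": 0},
    {"grip": 1,"linear": [0,0.005,0],"twist": 0}
  ]
}}

```text
clock: 15.4
eef_pos: [0.5813, -0.2834, 0.1191]
tool_rot: [-0.701, 0.096, -0.058, 0.705]
ft_force: [-2.5, 1.8, 6.6]
grip_width: 0.0109
```

Call:
{"method": "move_arm", "body": {
  "increments": [
    {"grip": 1,"linear": [0,0.005,0],"twist": 0},
    {"grip": 1,"linear": [0,0.005,0],"twist": 0},
    {"grip": 1,"linear": [0,0.005,0],"twist": 0},
    {"grip": 1,"linear": [0,0.005,0],"twist": 0},
    {"grip": 1,"linear": [0,0.005,0],"twist": 0}
  ]
}}

```text
clock: 15.9
eef_pos: [0.5811, -0.2833, 0.1192]
tool_rot: [-0.701, 0.095, -0.059, 0.704]
ft_force: [-3.0, 0.7, 7.5]
grip_width: 0.0108
```

Call:
{"method": "move_arm", "body": {
  "increments": [
    {"grip": 1,"linear": [0,0.005,0],"twist": 0},
    {"grip": 1,"linear": [0,0.005,0],"twist": 0},
    {"grip": 1,"linear": [0,0.005,0],"twist": 0},
    {"grip": 1,"linear": [0,0.005,0],"twist": 0},
    {"grip": 1,"linear": [0,0.005,0],"twist": 0}
  ]
}}

```text
clock: 16.4
eef_pos: [0.5808, -0.2832, 0.1191]
tool_rot: [-0.702, 0.093, -0.06, 0.704]
ft_force: [-2.8, 1.1, 7.3]
grip_width: 0.0107
```

Run:
```python
from h import *
foot(OBL,.04,77.4)
```

```text
t 16.4 tcp [ 0.5808 -0.2832  0.1191] zhead 77.51 ydir [-0.0462  0.0081 -0.9989] q [-0.45  0.63  0.31  1.3  -0.01 -0.23] F [-2.8  1.1  7.3] T [ 0.35  0.69 -0.02] w 0.0107
tilt deg [-1.93 -0.02] need mm [-1.5  0.4  0.3] units [-0.0073  0.0021  0.0013] zh err -0.11
```

Call:
{"method": "move_arm", "body": {
  "increments": [
    {"grip": 1,"linear": [0,0.005,0],"twist": 0},
    {"grip": 1,"linear": [0,0.005,0],"twist": 0},
    {"grip": 1,"linear": [0,0.005,0],"twist": 0},
    {"grip": 1,"linear": [0,0.005,0],"twist": 0},
    {"grip": 1,"linear": [0,0.005,0],"twist": 0}
  ]
}}

```text
clock: 16.9
eef_pos: [0.5806, -0.2831, 0.1191]
tool_rot: [-0.702, 0.092, -0.061, 0.703]
ft_force: [-2.2, 0.6, 6.1]
grip_width: 0.011
```

Call:
{"method": "move_arm", "body": {
  "increments": [
    {"grip": 1,"linear": [0,0.005,0],"twist": 0},
    {"grip": 1,"linear": [0,0.005,0],"twist": 0},
    {"grip": 1,"linear": [0,0.005,0],"twist": 0},
    {"grip": 1,"linear": [0,0.005,0],"twist": 0},
    {"grip": 1,"linear": [0,0.005,0],"twist": 0}
  ]
}}

```text
clock: 17.4
eef_pos: [0.5804, -0.2829, 0.119]
tool_rot: [-0.702, 0.091, -0.063, 0.703]
ft_force: [-3.6, 1.4, 6.4]
grip_width: 0.0106
```

Call:
{"method": "move_arm", "body": {
  "increments": [
    {"grip": 1,"linear": [0,0.005,0],"twist": 0},
    {"grip": 1,"linear": [0,0.005,0],"twist": 0},
    {"grip": 1,"linear": [0,0.005,0],"twist": 0},
    {"grip": 1,"linear": [0,0.005,0],"twist": 0},
    {"grip": 1,"linear": [0,0.005,0],"twist": 0}
  ]
}}

```text
clock: 17.9
eef_pos: [0.5801, -0.2828, 0.119]
tool_rot: [0.703, -0.09, 0.064, -0.703]
ft_force: [-2.1, 1.1, 6.5]
grip_width: 0.0109
```

Call:
{"method": "move_arm", "body": {
  "increments": [
    {"grip": 1,"linear": [0,0.005,0],"twist": 0},
    {"grip": 1,"linear": [0,0.005,0],"twist": 0},
    {"grip": 1,"linear": [0,0.005,0],"twist": 0},
    {"grip": 1,"linear": [0,0.005,0],"twist": 0},
    {"grip": 1,"linear": [0,0.005,0],"twist": 0}
  ]
}}

```text
clock: 18.4
eef_pos: [0.5799, -0.2828, 0.119]
tool_rot: [0.703, -0.089, 0.065, -0.702]
ft_force: [-2.5, 1.5, 6.0]
grip_width: 0.0108
```

Run:
```python
from h import *
foot(OBL,.04,77.4)
```

```text
t 18.4 tcp [ 0.5799 -0.2828  0.119 ] zhead 77.53 ydir [-0.0344  0.0025 -0.9994] q [-0.45  0.62  0.29  1.27 -0.01 -0.23] F [-2.5  1.5  6. ] T [0.33 0.73 0.03] w 0.0108
tilt deg [-1.26 -0.34] need mm [-1.5  0.3  0.3] units [-0.0075  0.0014  0.0015] zh err -0.13
```

Call:
{"method": "move_arm", "body": {
  "increments": [
    {"grip": 1,"linear": [0,-0.03,0],"twist": 0},
    {"grip": 1,"linear": [0,-0.1,0],"twist": 0},
    {"grip": 1,"linear": [0,-0.15,0],"twist": 0},
    {"grip": 1,"linear": [0,-0.12,0],"twist": 0},
    {"grip": 1,"linear": [0,-0.05,0],"twist": -0.02}
  ]
}}

```text
clock: 18.9
eef_pos: [0.5809, -0.2819, 0.2037]
tool_rot: [-0.703, 0.079, -0.046, 0.706]
ft_force: [0.6, 0.5, -2.4]
grip_width: 0.0108
```

Call:
{"method": "move_arm", "body": {
  "increments": [
    {"grip": 1,"linear": [0,0,0],"twist": -0.05},
    {"grip": 1,"linear": [0,0,0],"twist": -0.073},
    {"grip": 1,"linear": [0,0,0],"twist": -0.073},
    {"grip": 1,"linear": [0,0,0],"twist": -0.073},
    {"grip": 1,"linear": [0,0,0],"twist": -0.073}
  ]
}}

```text
clock: 19.4
eef_pos: [0.5825, -0.2824, 0.2014]
tool_rot: [-0.675, -0.17, 0.2, 0.69]
ft_force: [0.4, 0.5, -3.3]
grip_width: 0.0106
```

Call:
{"method": "move_arm", "body": {
  "increments": [
    {"grip": 1,"linear": [0,0,0],"twist": -0.073},
    {"grip": 1,"linear": [0,0,0],"twist": -0.073},
    {"grip": 1,"linear": [0,0,0],"twist": -0.073},
    {"grip": 1,"linear": [0,0,0],"twist": -0.073},
    {"grip": 1,"linear": [0,0,0],"twist": -0.05}
  ]
}}

```text
clock: 19.9
eef_pos: [0.5822, -0.2822, 0.1947]
tool_rot: [-0.562, -0.396, 0.422, 0.591]
ft_force: [-0.1, 0.0, -2.5]
grip_width: 0.0107
```

```bash
sed -i 's/dy=r\[:2,1\]-Y0; rot=/rot=/; s/apply(\[\*TO,0\])\[:2\]/apply([*TO,0])[:2]; dy=r[:2,1]-R.from_euler("z",rot).apply([*Y0,0])[:2]/' h.py
python3 - <<'E'
from h import *
foot(OBL,.04,77.4+90)
E
```

```text
t 19.9 tcp [ 0.5822 -0.2822  0.1947] zhead 160.68 ydir [-0.0535  0.012  -0.9985] q [-0.45  0.6   0.46  1.48 -0.01 -1.68] F [-0.1  0.  -2.5] T [-0.05 -0.07 -0.05] w 0.0107
tilt deg [-2.55  1.38] need mm [-0.9 75.9 -2.3] units [-0.0047  0.3796 -0.0114] zh err 6.72
```

Call:
{"method": "move_arm", "body": {
  "increments": [
    {"grip": 1,"linear": [0,0,0],"twist": -0.035},
    {"grip": 1,"linear": [0,0,0],"twist": -0.015},
    {"grip": 1,"linear": [-0.002,-0.002,-0.004],"twist": -0.006},
    {"grip": 1,"linear": [-0.002,-0.002,-0.004],"twist": 0},
    {"grip": 1,"linear": [0,-0.002,-0.004],"twist": 0}
  ]
}}

```text
clock: 20.4
eef_pos: [0.5841, -0.2833, 0.1903]
tool_rot: [-0.534, -0.429, 0.455, 0.569]
ft_force: [0.3, 0.2, -2.9]
grip_width: 0.0109
```

Run:
```python
from h import *
for i in range(14): bot.camera('top')
im,d=snap('scene','scene5'); cv2.imwrite('pics/s5.png',cv2.resize(im[140:300,210:380],None,fx=3.5,fy=3.5))
foot(OBL,.04,77.4+90)
```

```text
t 21.15 tcp [ 0.5841 -0.2833  0.191 ] zhead 167.46 ydir [-0.0589  0.0147 -0.9982] q [-0.45  0.62  0.47  1.49 -0.01 -1.8 ] F [ 1.  -0.7 -2.9] T [ 0.03 -0.06  0.03] w 0.0108
tilt deg [-2.95  1.59] need mm [-0.8 72.2 -0.7] units [-0.004   0.3612 -0.0037] zh err -0.06
```

View pics/s5.png

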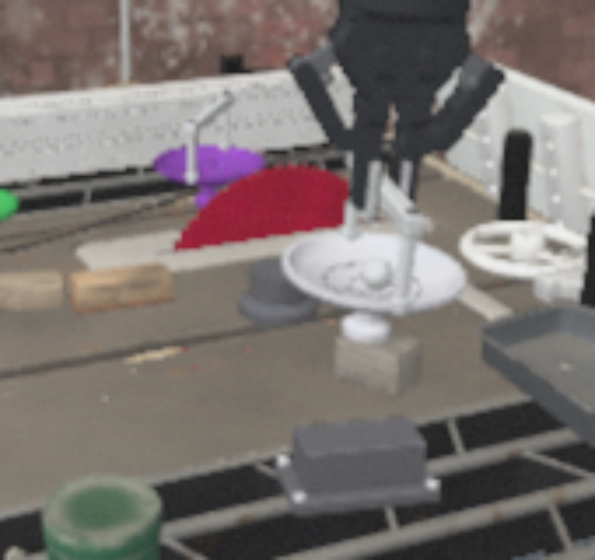

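Picture 8: the level is clear after the turn, the ball is at (375,272) near the middle, and the bar lies across. The level leans outward a little, so I'll measure the lean from depth and calibrate it on the pictures taken when it stood upright.

```bash
cat >> h.py <<'E'
def lean(tag,c,z):
    d=np.load(f'pics/{tag}.npz')['d']; P=cloud('scene',d); q=P[d>0]
    c=np.array(c,float); b=np.zeros(2)
    for _ in range(4):
        s=q[:,:2]-c; r=np.hypot(*s.T); h=q[:,2]-z-.030-s@b
        m=(r<.044)&(r>.012)&(np.abs(h-np.tan(np.radians(10))*np.clip(r-.004,0,1))<.005)
        A=np.c_[s[m],np.ones(m.sum())]; y=q[m,2]-z-.03-.1763*(r[m]-.004)
        x=np.linalg.lstsq(A,y,rcond=None)[0]; b=x[:2]*1
    print(tag,m.sum(),'slope deg',np.degrees(b).round(2),'off mm',(x[2]*1000).round(1),'foot shift from b',(b*30).round(1))
E
python3 - <<'E'
from h import *
lean('scene0',(.46,-.146),0); lean('scene2',(.46,-.146),0)
lean('scene3',(.6487,-.0106),.04); lean('scene4',(.5782,-.2825),.04)
o,r=state(); p=o['eef_pos']
lean('scene5',(p[0]-.0015,p[1]+.0005),p[2]-.0788)
E
```

```text
scene0 368 slope deg [-0.66  0.51] off mm 0.5 foot shift from b [-0.3  0.3]
scene2 393 slope deg [-0.55  1.11] off mm 0.5 foot shift from b [-0.3  0.6]
scene3 159 slope deg [-2.58  1.07] off mm 0.8 foot shift from b [-1.4  0.6]
scene4 433 slope deg [-3.84  1.83] off mm 1.1 foot shift from b [-2.  1.]
t 21.15 tcp [ 0.5841 -0.2833  0.191 ] zhead 167.46 ydir [-0.0589  0.0147 -0.9982] q [-0.45  0.62  0.47  1.49 -0.01 -1.8 ] F [ 1.  -0.7 -2.9] T [ 0.03 -0.06  0.03] w 0.0108
scene5 290 slope deg [-3.47  2.06] off mm 0.5 foot shift from b [-1.8  1.1]
```

The measured lean minus the bias is about (-2.9°, 1.3°), which agrees with the tool tilt, so nothing slipped in the pads. Descending.

Call:
{"method": "move_arm", "body": {
  "increments": [
    {"grip": 1,"linear": [-0.001,0.03,-0.001],"twist": 0},
    {"grip": 1,"linear": [-0.001,0.08,-0.001],"twist": 0},
    {"grip": 1,"linear": [-0.001,0.1,-0.001],"twist": 0},
    {"grip": 1,"linear": [-0.001,0.08,-0.001],"twist": 0},
    {"grip": 1,"linear": [0,0.03,0],"twist": 0}
  ]
}}

```text
clock: 21.65
eef_pos: [0.5818, -0.2838, 0.1254]
tool_rot: [-0.536, -0.43, 0.455, 0.567]
ft_force: [-0.4, 0.6, -4.3]
grip_width: 0.0107
```

Run:
```python
from h import *
foot(OBL,.04,77.4+90)
```

```text
t 21.65 tcp [ 0.5818 -0.2838  0.1254] zhead 167.46 ydir [-0.0554  0.013  -0.9984] q [-0.45  0.64  0.34  1.33 -0.01 -1.8 ] F [-0.4  0.6 -4.3] T [-0.05 -0.04  0.01] w 0.0107
tilt deg [-2.75  1.49] need mm [0.4 6.7 1.5] units [0.002  0.0335 0.0074] zh err -0.06
```

Call:
{"method": "move_arm", "body": {
  "increments": [
    {"grip": 1,"linear": [0.001,0.008,0.003],"twist": 0},
    {"grip": 1,"linear": [0.001,0.009,0.003],"twist": 0},
    {"grip": 1,"linear": [0,0.006,0],"twist": 0},
    {"grip": 1,"linear": [0,0.004,0],"twist": 0},
    {"grip": 1,"linear": [0,0.003,0],"twist": 0}
  ]
}}

```text
clock: 22.15
eef_pos: [0.5808, -0.2833, 0.12]
tool_rot: [-0.536, -0.43, 0.454, 0.567]
ft_force: [0.3, 0.5, -3.3]
grip_width: 0.0108
```

Run:
```python
from h import *
foot(OBL,.04,77.4+90)
```

```text
t 22.15 tcp [ 0.5808 -0.2833  0.12  ] zhead 167.46 ydir [-0.0542  0.0124 -0.9985] q [-0.45  0.64  0.32  1.31 -0.01 -1.8 ] F [ 0.3  0.5 -3.3] T [ 0.02 -0.11  0.  ] w 0.0108
tilt deg [-2.68  1.46] need mm [0.1 1.3 0.8] units [0.0005 0.0064 0.0039] zh err -0.06
```

Call:
{"method": "move_arm", "body": {
  "increments": [
    {"grip": 1,"linear": [0,0.004,0.003],"twist": 0},
    {"grip": 1,"linear": [0,0.005,0.001],"twist": 0},
    {"grip": 1,"linear": [0,0.005,0],"twist": 0},
    {"grip": 1,"linear": [0,0.005,0],"twist": 0},
    {"grip": 1,"linear": [0,0.005,0],"twist": 0}
  ]
}}

```text
clock: 22.65
eef_pos: [0.5809, -0.2835, 0.1193]
tool_rot: [-0.538, -0.431, 0.454, 0.565]
ft_force: [-1.4, 1.8, 3.3]
grip_width: 0.0107
```

Call:
{"method": "move_arm", "body": {
  "increments": [
    {"grip": 1,"linear": [0,0.005,0],"twist": 0},
    {"grip": 1,"linear": [0,0.005,0],"twist": 0},
    {"grip": 1,"linear": [0,0.005,0],"twist": 0},
    {"grip": 1,"linear": [0,0.005,0],"twist": 0},
    {"grip": 1,"linear": [0,0.005,0],"twist": 0}
  ]
}}

```text
clock: 23.15
eef_pos: [0.5809, -0.2835, 0.1193]
tool_rot: [-0.539, -0.432, 0.453, 0.564]
ft_force: [-2.4, 1.7, 4.8]
grip_width: 0.0107
```

Run:
```python
from h import *
foot(OBL,.04,77.4+90)
```

```text
t 23.15 tcp [ 0.5809 -0.2835  0.1193] zhead 167.46 ydir [-0.0456  0.0084 -0.9989] q [-0.45  0.63  0.31  1.3  -0.01 -1.8 ] F [-2.4  1.7  4.8] T [ 0.36  0.72 -0.02] w 0.0107
tilt deg [-2.19  1.23] need mm [0.5 0.6 1.7] units [0.0023 0.0028 0.0086] zh err -0.06
```

Call:
{"method": "move_arm", "body": {
  "increments": [
    {"grip": 1,"linear": [0,0.005,0.002],"twist": 0},
    {"grip": 1,"linear": [0,0.005,0.002],"twist": 0},
    {"grip": 1,"linear": [0,0.005,0.002],"twist": 0},
    {"grip": 1,"linear": [0,0.005,0.002],"twist": 0},
    {"grip": 1,"linear": [0,0.005,0.002],"twist": 0}
  ]
}}

```text
clock: 23.65
eef_pos: [0.5801, -0.2833, 0.1193]
tool_rot: [-0.541, -0.433, 0.452, 0.562]
ft_force: [-2.6, 1.1, 5.5]
grip_width: 0.0106
```

Call:
{"method": "move_arm", "body": {
  "increments": [
    {"grip": 1,"linear": [0,0.005,0.002],"twist": 0},
    {"grip": 1,"linear": [0,0.005,0.002],"twist": 0},
    {"grip": 1,"linear": [0,0.005,0.002],"twist": 0},
    {"grip": 1,"linear": [0,0.005,0.002],"twist": 0},
    {"grip": 1,"linear": [0,0.005,0.002],"twist": 0}
  ]
}}

```text
clock: 24.15
eef_pos: [0.5796, -0.2831, 0.1192]
tool_rot: [-0.543, -0.434, 0.451, 0.56]
ft_force: [-2.0, 1.2, 5.2]
grip_width: 0.0109
```

Call:
{"method": "move_arm", "body": {
  "increments": [
    {"grip": 1,"linear": [0,0.005,0.002],"twist": 0},
    {"grip": 1,"linear": [0,0.005,0.002],"twist": 0},
    {"grip": 1,"linear": [0,0.005,0.002],"twist": 0},
    {"grip": 1,"linear": [0,0.005,0.002],"twist": 0},
    {"grip": 1,"linear": [0,0.005,0.002],"twist": 0}
  ]
}}

```text
clock: 24.65
eef_pos: [0.5791, -0.2829, 0.1191]
tool_rot: [-0.545, -0.436, 0.45, 0.558]
ft_force: [-1.4, 1.2, 5.8]
grip_width: 0.0106
```

Run:
```python
from h import *
foot(OBL,.04,77.4+90)
im,d=snap('scene','scene6'); cv2.imwrite('pics/s6.png',cv2.resize(im[170:330,210:380],None,fx=3.5,fy=3.5))
lean('scene6',(.579,-.2825),.04)
```

```text
t 24.65 tcp [ 0.5791 -0.2829  0.1191] zhead 167.51 ydir [-0.0263  0.0017 -0.9997] q [-0.45  0.61  0.27  1.26 -0.01 -1.8 ] F [-1.4  1.2  5.8] T [0.33 0.52 0.01] w 0.0106
tilt deg [-1.09  0.85] need mm [0.4 0.3 1.4] units [0.0022 0.0017 0.0069] zh err -0.11
scene6 381 slope deg [-1.77  1.54] off mm 0.8 foot shift from b [-0.9  0.8]
```

View pics/s6.png

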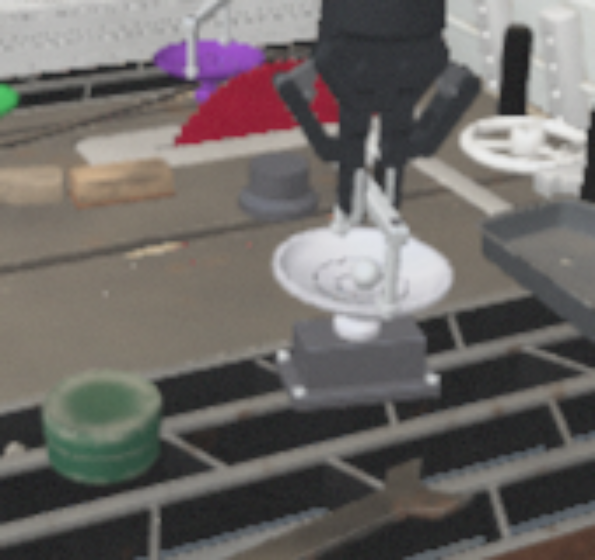

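Picture 9: the foot rests on the oblong's middle at (357,325), the bar lies across, and the ball at (365,273) is in the small ring. One last hold check, then I'll hand in.

Run:
```python
from h import *
for i in range(6): bot.camera('top')
foot(OBL,.04,77.4+90); print(bot.job_done())
```

```text
t 25.0 tcp [ 0.5791 -0.2829  0.1191] zhead 167.51 ydir [-0.0264  0.0017 -0.9997] q [-0.45  0.61  0.27  1.26 -0.01 -1.8 ] F [-1.6  1.2  6.1] T [ 0.31  0.51 -0.04] w 0.0108
tilt deg [-1.09  0.85] need mm [0.5 0.4 1.4] units [0.0023 0.0018 0.0069] zh err -0.11
the job is handed in; nothing more can be done
None
```

I gripped the aluminium level by its bar and touched it down on the round foot, then on the oblong with the bar along it. After lifting it about 85 mm I gave it a quarter turn, let the ball settle, and set it down on the oblong with the bar across. I handed in at 25.0 s with the bar still gripped.

**Last checks**
- **Position:** the foot is about 1.5 mm from the oblong's middle, and the bar is within about 0.1° of square across it. Positions rest on the cameras, good to about 2 mm.
- **Contact:** it presses on the test foot with roughly 9 N, and was steady over the last 0.3 s.
- **Ball:** it lay near the dish's middle in every picture I looked at: after gripping, at all three touches and after the turn. I judged by eye that it was inside the small ring, partly because the bar's post hid some of it.

**Not perfect**
- **Lean:** the controller lets the tool tilt inward a little on each row. The level leaned about 1.7° at the round touch, up to about 3° at the first oblong touch and about 3.3° after the turn.
- **Correction:** light pressing in contact brought the lean down to about 1.4° at the end. A separate depth measurement gave about the same.
- **First oblong touch:** the foot first brushed the block about 4 mm off its middle. I raised it about 1 mm and re-centred it before the proper rest, which lasted about 5 s because of the righting.

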